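# Stack the drained casting angles on their outline in the set's tray

## Task

The gel-casting set is being put away: take the three blue L-shaped casting angles from the sloping draining rack and stack them on the L drawn in the tray, knobs up. Lay the first inside the outline with its knob on the circle, then lay each next one squarely on the one below but turned half round, so that every knob stands in the open corner of the angle above it and the pile lies level and balanced. Set each one down without dropping it, and leave the glass plate, the comb and the wash bottle where they are.

Things in the scene. Friction and masses are not known exactly. Their poses are not given: they have to be found in the camera images.
- angle1_mid (a point): Blue L-shaped casting angle (three alike), 24 mm thick, about 0.24 kg. Point: centre of its 120 x 106 mm enclosing rectangle, half-way up. Own axes: x along the 120 mm leg, y along the 106 mm leg, both away from the heel where they meet; z out of the knob face. Long leg: x -60 to 60, y -53 to -11 mm; short leg: x -60 to -18, y -53 to 53 mm. Starts on the rack, knob up, long leg pointing up the slope.
- angle1_knob (a point): Centre of the top of that angle's black knob (22 mm across, 14 mm high), on its top face over the heel: x -40, y -33, z +26 mm from its _mid point on the same axes. On the rack the short leg rests against the lip, with 20 to 36 mm between neighbours.
- angle2_mid (a point): Blue L-shaped casting angle (three alike), 24 mm thick, about 0.24 kg. Point: centre of its 120 x 106 mm enclosing rectangle, half-way up. Own axes: x along the 120 mm leg, y along the 106 mm leg, both away from the heel where they meet; z out of the knob face. Long leg: x -60 to 60, y -53 to -11 mm; short leg: x -60 to -18, y -53 to 53 mm. Starts on the rack, knob up, long leg pointing up the slope.
- angle2_knob (a point): Centre of the top of that angle's black knob (22 mm across, 14 mm high), on its top face over the heel: x -40, y -33, z +26 mm from its _mid point on the same axes. On the rack the short leg rests against the lip, with 20 to 36 mm between neighbours.
- angle3_mid (a point): Blue L-shaped casting angle (three alike), 24 mm thick, about 0.24 kg. Point: centre of its 120 x 106 mm enclosing rectangle, half-way up. Own axes: x along the 120 mm leg, y along the 106 mm leg, both away from the heel where they meet; z out of the knob face. Long leg: x -60 to 60, y -53 to -11 mm; short leg: x -60 to -18, y -53 to 53 mm. Starts on the rack, knob up, long leg pointing up the slope.
- angle3_knob (a point): Centre of the top of that angle's black knob (22 mm across, 14 mm high), on its top face over the heel: x -40, y -33, z +26 mm from its _mid point on the same axes. On the rack the short leg rests against the lip, with 20 to 36 mm between neighbours.
- outline: Empty L drawn in black lines on the tray's white liner, 2 mm larger all round than an angle, with a 26 mm circle in its heel for the knob. Origin: centre of its enclosing rectangle, on the liner (5 mm above the bench), on which the first angle rests. x along the drawn long leg and y along the short leg, both away from the heel; z up. An angle laid right has the same axes.
- tray: Fixed flat grey storage tray 354 x 208 mm, rim 15 mm high and 4 mm thick, floor with liner 5 mm above the bench. Origin: centre of its underside; x along its length. The drawn L is centred at x -80 mm, its long leg along +y, its heel at the +x, -y corner; glass plate and comb lie in their marked spots at x +67 and +150 mm.
- rack: Fixed white draining rack: a panel 420 mm wide (along y) rising at 30 degrees towards its own +x (roughly towards the robot), with an 18 mm high lip along its low edge. Origin: centre of its footprint on the bench, z up. The panel's surface is 34 mm above the bench at the lip and 111 mm at its top, 154 mm up the slope; only the angles stand above it.
- plate: Bystander: glass casting plate 110 x 150 x 6 mm lying in its marked spot in the tray. Origin: centre of its underside.
- comb: Bystander: red gel comb 28 x 120 x 5 mm lying in its marked spot at the far end of the tray. Origin: middle of its underside.
- bottle: Bystander: white wash bottle with red cap and spout standing on the bench beyond the work, 60 mm across, 185 mm high with its spout. Origin: centre of its underside.
Mind the look-alikes: they are no part of the job. Leave any brown or pink look-alike of the part that bears angle1_mid alone.

How it is judged (in metres and radians):
On the way, in this order (a step that is already met when the one before it is completed fails the run):
1. one angle lies released on the drawn L, knob up and on the circle (((horizontal distance between angle1_mid and outline below 0.012 m and angle between the x axis of angle1_mid and the x axis of outline, either way round below 0.15 rad and angle between angle1_mid's own z axis and vertical below 0.08 rad and linear speed of angle1 below 0.02 m/s and contact force between the fingers and angle1 below 0.2 N and (z of angle1_mid in the frame of outline between 0.008 and 0.016 m and x of angle1_knob in the frame of outline below -0.02 m)) or (horizontal distance between angle2_mid and outline below 0.012 m and angle between the x axis of angle2_mid and the x axis of outline, either way round below 0.15 rad and angle between angle2_mid's own z axis and vertical below 0.08 rad and linear speed of angle2 below 0.02 m/s and contact force between the fingers and angle2 below 0.2 N and (z of angle2_mid in the frame of outline between 0.008 and 0.016 m and x of angle2_knob in the frame of outline below -0.02 m)) or (horizontal distance between angle3_mid and outline below 0.012 m and angle between the x axis of angle3_mid and the x axis of outline, either way round below 0.15 rad and angle between angle3_mid's own z axis and vertical below 0.08 rad and linear speed of angle3 below 0.02 m/s and contact force between the fingers and angle3 below 0.2 N and (z of angle3_mid in the frame of outline between 0.008 and 0.016 m and x of angle3_knob in the frame of outline below -0.02 m)))), for 0.2 s.
2. a second angle lies released on it, turned half round (((horizontal distance between angle1_mid and outline below 0.012 m and angle between the x axis of angle1_mid and the x axis of outline, either way round below 0.15 rad and angle between angle1_mid's own z axis and vertical below 0.08 rad and linear speed of angle1 below 0.02 m/s and contact force between the fingers and angle1 below 0.2 N and (z of angle1_mid in the frame of outline between 0.032 and 0.04 m and x of angle1_knob in the frame of outline above 0.02 m)) or (horizontal distance between angle2_mid and outline below 0.012 m and angle between the x axis of angle2_mid and the x axis of outline, either way round below 0.15 rad and angle between angle2_mid's own z axis and vertical below 0.08 rad and linear speed of angle2 below 0.02 m/s and contact force between the fingers and angle2 below 0.2 N and (z of angle2_mid in the frame of outline between 0.032 and 0.04 m and x of angle2_knob in the frame of outline above 0.02 m)) or (horizontal distance between angle3_mid and outline below 0.012 m and angle between the x axis of angle3_mid and the x axis of outline, either way round below 0.15 rad and angle between angle3_mid's own z axis and vertical below 0.08 rad and linear speed of angle3 below 0.02 m/s and contact force between the fingers and angle3 below 0.2 N and (z of angle3_mid in the frame of outline between 0.032 and 0.04 m and x of angle3_knob in the frame of outline above 0.02 m)))), for 0.2 s.
At the end, for the whole second after the job is handed in: One pile on the drawn L, all released, at rest, level within 0.08 rad, knobs up: each angle centred within 12 mm and square within 0.15 rad over the outline, one on another at 0, 24 and 48 mm; the knobs of the bottom and top ones at the circle end, that of the middle one at the opposite end (horizontal distance between each of angle1_mid, angle2_mid, angle3_mid and outline below 0.012 m and angle between the x axis of each of angle1_mid, angle2_mid, angle3_mid and the x axis of outline, either way round below 0.15 rad and angle between each of angle1_mid, angle2_mid, angle3_mid's own z axis and vertical below 0.08 rad and linear speed of each of angle1, angle2, angle3 below 0.02 m/s and contact force between the fingers and angle1 below 0.2 N and ((z of angle1_mid in the frame of outline between 0.008 and 0.016 m and x of angle1_knob in the frame of outline below -0.02 m) or (z of angle1_mid in the frame of outline between 0.032 and 0.04 m and x of angle1_knob in the frame of outline above 0.02 m) or (z of angle1_mid in the frame of outline between 0.056 and 0.064 m and x of angle1_knob in the frame of outline below -0.02 m)) and contact force between the fingers and angle2 below 0.2 N and ((z of angle2_mid in the frame of outline between 0.008 and 0.016 m and x of angle2_knob in the frame of outline below -0.02 m) or (z of angle2_mid in the frame of outline between 0.032 and 0.04 m and x of angle2_knob in the frame of outline above 0.02 m) or (z of angle2_mid in the frame of outline between 0.056 and 0.064 m and x of angle2_knob in the frame of outline below -0.02 m)) and contact force between the fingers and angle3 below 0.2 N and ((z of angle3_mid in the frame of outline between 0.008 and 0.016 m and x of angle3_knob in the frame of outline below -0.02 m) or (z of angle3_mid in the frame of outline between 0.032 and 0.04 m and x of angle3_knob in the frame of outline above 0.02 m) or (z of angle3_mid in the frame of outline between 0.056 and 0.064 m and x of angle3_knob in the frame of outline below -0.02 m))); the robot touches nothing.
It fails at once if an angle is dropped or knocked down (moves faster than 0.5 m/s while not held by the fingers) ((linear speed of angle1 above 0.5 m/s and contact force between the fingers and angle1 below 0.2 N) or (linear speed of angle2 above 0.5 m/s and contact force between the fingers and angle2 below 0.2 N) or (linear speed of angle3 above 0.5 m/s and contact force between the fingers and angle3 below 0.2 N)).
It fails at once if the glass plate, the comb or the wash bottle is moved more than 15 mm, or the bottle is tipped over (distance of any of plate, comb, bottle from where it was at the start of the episode above 0.015 m or angle between bottle's own z axis and vertical above 0.4 rad).
It also fails if it takes over 64 s, if anything falls off the work surface, if the arm or the gripper's body presses on something with over 40 N, if the wrist force passes 120 N, or if a joint passes its speed limit or range.

## Robot

A 6-joint arm with a two-finger parallel gripper is mounted at the origin on the work surface. World frame = base frame: x ahead of the robot, y to its left, z up, the work surface at z = 0. Lengths are in mm, angles in rad, forces in N, time in s.
With the tool pointing down it reaches from about 300 to 775 mm from the base axis. Payload 14.6 kg.
Tool frame: the origin (TCP) lies between the finger pads; the fingertips stand 19 mm ahead of it and the grasp point (between the pads) is the TCP; z points along the fingers, y is the line along which they close (so a half turn about z gives the same grasp; the last joint's range is limited). The gripper opens to 94 mm and grips with 3 to 60 N. Pads are 16 mm wide; open, the fingers measure 119 mm over their backs; the gripper's body (75 mm by 177 mm) begins 78 mm behind the grasp point.
Start: joints at [1.265, 0.3, 1.521, -0, 1.321, -0.067], TCP at [130.093, 534.383, 224.446] pointing down, gripper open.
Joint ranges: [-3.03, 3.03], [-0.79, 2.21], [0.23, 2.52], [-1.04, 4.18], [0, 3.07], [-2.55, 2.55]. Speed limits (rad/s): [2.22, 2.22, 2.57, 3.14, 3.14, 3.14].

## Interface

Orientations are given as [roll, pitch, yaw] about the fixed x, y, z axes, in that order (R = Rz(yaw) Ry(pitch) Rx(roll)).
In Python, from cell import monitor, imaging, job, find_in, trace gives the robot as it stands. The module is installed in compiled form; this text tells all that it offers.
- The arm moves only by the tool arm_command, never from a script. Its argument "steps" is a list of rows, each a list of 5 numbers: the opening, from 0 (shut) to 1 (fully open), then the shift along the tool's x, y, z in mm, then the turn about the tool's z in degrees. In form: [[gripper, dx, dy, dz, turn], ...]. A call has 1 to 20 rows; each row is the pose to reach, as a shift and turn from the pose commanded when the call began, along the tool's axes at that moment; what a row does not reach only later rows make up. A row lasts 1/8 s, in which the tool goes at most 62.5 mm and 10.7 degrees, less where a joint would pass 70% of its speed; a pose out of reach is approached as far as the arm can. A call with a gripper value outside its range is refused whole. The fingers move at their own pace and stop on an object; "force" is the grip in N (left out, the last holds). Time passes only in rows, so rows that repeat a pose let the fingers close. It gives the time, the measured TCP pose, the force, the opening and the grip force at its end, in the units of the state.
- monitor.read_state(): the state, without advancing time (a new reading comes with each control period).
- imaging.camera(name): name is "scene" or "top"; returns a dict with "img" (384x512x3 uint8, red, green, blue), "mtx" (3x3 intrinsics, pixels), "view" (4x4, takes a point from world to camera coordinates). Camera axes: x right, y down, z forward; pixel columns grow to the right and rows downward; lengths in mm; the calibration is good to about 2 mm. A picture is of the moment at which its call begins. There is no depth.
- job.sign_off(): hands the job in; it is judged then, once.
Trained networks look in a picture, given as the dict that the camera call returned (one of the last four; its "shot" number tells which), for a name from the list of things; names that differ only in an ending like _2 or _b are one class to them, and where a whole thing is asked for, a point or a joint stands for the part that bears it (a point fixed in the world has none). Each returns a list of dicts, best first, with "p" (0 to 1); they miss things now and then, are a little off and sometimes report something else, mostly with a low value. They report only what shows in the picture. A call takes as long as a camera call. They do not tell look-alikes from the thing itself.
- find_in(picture, target): "rect" ([centre column, centre row, width, height] in pixels, round what is visible of it).
- trace(picture, target): "region" (384x512 bool, what is visible of it) and "rect" ([centre column, centre row, width, height] in pixels, round what is visible of it).
The state is a dict: "clock": time; "joints": joint angles; "qd": joint speeds; "effort": joint torques, N m; "eef_pos": TCP position; "eef_rot": TCP orientation; "wrist_force": force on the tool from outside, world axes, zero at the start; "moment": the same for the moment, N m; "finger_gap": finger opening in mm; "finger_force": force on a finger pad.
Only numpy, scipy, OpenCV 4.12 (cv2) and the standard library are available. Lean on these libraries where they do the work, as an engineer would, in place of code of your own. Each camera call takes 0.05 s, during which the arm holds its last target. There are 200 camera calls.

## Working session

There is one attempt and no reset: what is moved stays moved. The work goes in short steps, Python scripts to look and compute and a tool call to move; the robot and the scene stay as the last step left them, time stands still between calls to the robot, and variables do not carry over. Pictures are saved under pics/ and viewed, at most 10 in all, crops included, and the job is handed in when it is done.

Besides the shell and the picture viewer there is one more tool, called after ">>>" by a JSON object that holds its "op" and its "data", one argument or row to a line. arm_command: Moves the arm, as the interface text tells. Its arguments: {"type":"object","properties":{"steps":{"type":"array","items":{"type":"array","items":{"type":"number"}}},"force":{"type":"number"}},"required":["steps"]}

```bash
mkdir -p pics
python3 - <<'E'
from cell import monitor, imaging, job, find_in, trace
import cv2,numpy as np,pickle
s=monitor.read_state();print({k:np.round(v,3).tolist() for k,v in s.items()})
for n in ("scene","top"):
    p=imaging.camera(n);cv2.imwrite(f"pics/{n}0.png",cv2.resize(p["img"][...,::-1],(768,576),interpolation=cv2.INTER_CUBIC))
    print(n,np.round(p["mtx"],1).tolist(),np.round(p["view"],3).tolist())
    for t in("angle1_mid","angle1_knob","outline","tray","rack","plate","comb","bottle"):
        print(t,[(np.round(d["rect"],1).tolist(),round(d["p"],2)) for d in find_in(p,t)])
E
```

```text
{'clock': 0.0, 'joints': [1.265, 0.3, 1.522, 0.0, 1.321, -0.067], 'qd': [0.001, -0.001, -0.001, -0.001, -0.0, 0.002], 'effort': [-0.002, -53.18, -35.275, 0.071, 0.024, -0.0], 'eef_pos': [130.029, 534.183, 223.894], 'eef_rot': [-3.14, -0.0, 2.903], 'wrist_force': [-0.527, -0.296, -0.156], 'moment': [0.018, -0.023, -0.041], 'finger_force': 0.0, 'finger_gap': 94.088}
scene [[442.7, 0.0, 253.7], [0.0, 442.7, 188.8], [0.0, 0.0, 1.0]] [[-0.795, 0.606, 0.005, 462.433], [0.352, 0.468, -0.811, -146.993], [-0.494, -0.643, -0.585, 1577.55], [0.0, 0.0, 0.0, 1.0]]
angle1_mid [([246.6, 165.1, 46.5, 32.6], 0.74), ([159.1, 208.9, 41.2, 35.7], 0.73), ([280.8, 150.4, 25.4, 24.0], 0.62)]
angle1_knob [([160.4, 207.9, 41.7, 35.2], 0.96), ([247.4, 164.9, 52.5, 35.7], 0.71), ([280.5, 150.9, 27.3, 26.9], 0.64)]
outline [([298.4, 237.8, 0.2, 4.2], 0.48)]
tray [([301.9, 265.0, 145.4, 115.3], 0.8)]
rack [([225.3, 152.2, 122.2, 91.2], 0.63), ([245.7, 164.9, 49.9, 35.1], 0.38)]
plate [([293.0, 273.5, 78.8, 51.3], 0.95), ([245.2, 164.5, 48.9, 35.4], 0.74)]
comb [([272.9, 294.2, 46.1, 31.9], 0.63)]
bottle [([191.8, 207.2, 27.3, 64.1], 0.6)]
top [[401.3, 0.0, 257.6], [0.0, 401.3, 189.1], [0.0, 0.0, 1.0]] [[-0.016, -1.0, -0.012, 32.346], [-0.987, 0.018, -0.159, 580.315], [0.159, 0.009, -0.987, 1093.627], [0.0, 0.0, 0.0, 1.0]]
angle1_mid [([310.0, 211.2, 42.7, 47.1], 0.88), ([337.7, 290.1, 44.0, 38.5], 0.72), ([321.1, 123.7, 52.6, 34.2], 0.56)]
angle1_knob [([322.1, 123.3, 55.9, 37.2], 0.93), ([339.4, 287.2, 44.0, 44.4], 0.8), ([309.9, 210.4, 41.3, 46.1], 0.66)]
outline []
tray [([184.4, 188.7, 97.7, 134.4], 0.72), ([356.5, 201.8, 42.3, 45.3], 0.19)]
rack [([361.9, 209.5, 161.3, 74.6], 0.79)]
plate [([176.6, 165.8, 57.5, 46.0], 0.74)]
comb [([171.8, 140.1, 36.6, 15.1], 0.63), ([357.2, 202.6, 43.1, 44.0], 0.25)]
bottle [([270.9, 120.7, 22.6, 32.4], 0.74)]
```

View pics/scene0.png

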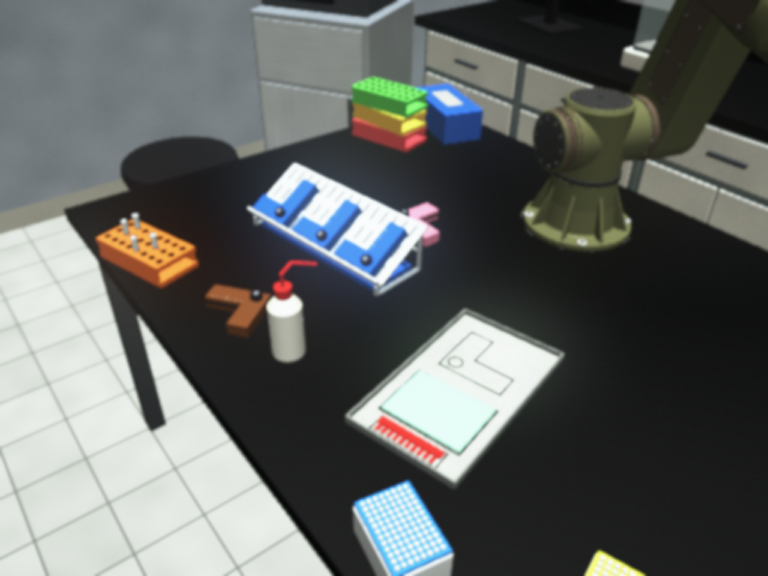

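View pics/top0.png

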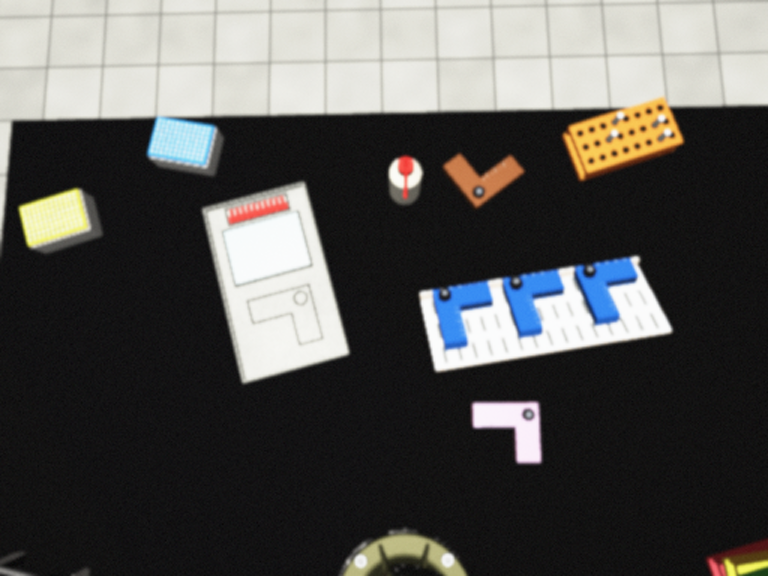

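The scene view shows three blue angles on the rack, knobs low at the lip. There are brown and pink look-alikes, and the tray with its empty L. In the top view (768 px picture) the circle is at (300,297), the knobs are at (445,293), (516,282) and (590,270), and the brown and pink pieces are at (480,185) and (520,430). The tool stays vertical, so each angle will be held at 30°. I'll level it on the bare bench before stacking. First I'll fit the poses.

```bash
cat > h.py <<'E'
from cell import monitor, imaging, job, find_in, trace
import cv2,numpy as np
from scipy.optimize import minimize
def proj(p,P):
    c=np.c_[P,np.ones(len(P))]@p["view"].T
    q=c[:,:3]@p["mtx"].T; return q[:,:2]/q[:,2:]
def box(x0,x1,y0,y1,z0,z1): return np.array([[x,y,z] for x in(x0,x1) for y in(y0,y1) for z in(z0,z1)],float)
PARTS=[box(-60,60,-53,-11,-12,12),box(-60,-18,-53,53,-12,12)]
KN=np.array([[-40+11*np.cos(a),-33+11*np.sin(a),z] for a in np.arange(0,6.2,.4) for z in(12,26)])
def Rm(yaw,tilt): # tilt: x axis rises by tilt
    c,s=np.cos(yaw),np.sin(yaw);ct,st=np.cos(tilt),np.sin(tilt)
    return np.array([[c,-s,0],[s,c,0],[0,0,1]])@np.array([[ct,0,-st],[0,1,0],[st,0,ct]])
def sil(p,parts,R,t):
    m=np.zeros((384,512),np.uint8)
    for b in parts:
        h=cv2.convexHull((proj(p,b@R.T+t)*16).astype(np.int32))
        cv2.fillConvexPoly(m,h,255,shift=4,lineType=cv2.LINE_AA)
    return m
def blue(p):
    hsv=cv2.cvtColor(p["img"],cv2.COLOR_RGB2HSV)
    return cv2.inRange(hsv,(98,110,110),(125,255,255))
def fit(ps,masks,z,tilt,x0):
    G=lambda a:cv2.GaussianBlur(a.astype(np.float32),(0,0),1.2)
    T=[G(m) for m in masks]
    def f(v):
        R=Rm(v[2]/50,tilt);t=np.array([v[0],v[1],z])
        e=0
        for p,m in zip(ps,T):
            s=sil(p,PARTS,R,t);k=sil(p,[KN],R,t)<1
            w=cv2.dilate(s,np.ones((13,13)))>0
            e+=(((G(s)-m)**2)*k*w).sum()
        return e/1e5
    r=min((minimize(f,[x0[0]+a,x0[1]+b,x0[2]*50],method="Nelder-Mead",options=dict(initial_simplex=np.array([[x0[0]+a,x0[1]+b,x0[2]*50]]*4)+np.array([[0,0,0],[12,0,0],[0,12,0],[0,0,8]]))) for a,b in((0,0),(4,-4))),key=lambda r:r.fun)
    return np.array([r.x[0],r.x[1],r.x[2]/50]),r.fun
def back(p,uv,z):
    V=p["view"];R=V[:3,:3];t=V[:3,3];d=R.T@np.linalg.inv(p["mtx"])@np.array([*uv,1.]);c=-R.T@t
    return c+d*(z-c[2])/d[2]
E
cat > a.py <<'E'
from h import *
ps=[imaging.camera("top"),imaging.camera("scene")];tp,sc=ps
bl=[blue(p) for p in ps]
for u in((445,293),(516,282),(590,270)):
    k=back(tp,np.array(u)/1.5,34+10+26/1.15+16)
    x0=k[:2]+[-40,-33]
    for nm,sel in(("both",[0,1]),("top",[0]),("scene",[1])):
        v,e=fit([ps[i] for i in sel],[bl[i] for i in sel],74.4,np.pi/6,[*x0,np.pi+.15])
        print(nm,v.round(2),round(e,1))
    R=Rm(v[2],np.pi/6)
# outline
L=np.array([[-62,-55],[62,-55],[62,-9],[-16,-9],[-16,55],[-62,55],[-62,-55]],float)
pts=np.concatenate([np.linspace(a,b,60)[:-1] for a,b in zip(L,L[1:])]+[np.array([[-40+13*np.cos(a),-33+13*np.sin(a)] for a in np.arange(0,6.28,.08)])])
pts=np.c_[pts,0*pts[:,0]]
g=[cv2.GaussianBlur(cv2.cvtColor(p["img"],cv2.COLOR_RGB2GRAY).astype(np.float32),(0,0),1.0) for p in ps]
k=back(tp,(200,198),5);y0=np.pi/2+.2
for nm,sel in(("both",[0,1]),("top",[0]),("scene",[1])):
    def f(v):
        W=pts@Rm(v[2]/50,0).T+[v[0],v[1],5];e=0
        for i in sel:
            q=proj(ps[i],W).astype(np.float32);e+=cv2.remap(g[i],q[:,:1],q[:,1:],1).mean()
        return e
    best=None
    for yy in(y0-.1,y0,y0+.1):
      for dx in(-6,0,6):
       for dy in(-6,0,6):
        c=k-Rm(yy,0)@[-40,-33,0]
        r=minimize(f,[c[0]+dx,c[1]+dy,yy*50],method="Nelder-Mead")
        if best is None or r.fun<best.fun:best=r
    print("outline",nm,best.x[:2].round(1),round(best.x[2]/50,3),round(best.fun,1))
E
python3 a.py
```

```text
both [ 519.36 -121.07    3.26] 239.8
top [ 519.01 -122.18    3.27] 32.2
scene [ 529.18 -113.67    3.15] 189.1
both [ 538.77 -254.47    3.26] 256.0
top [ 538.42 -255.11    3.28] 35.9
scene [ 545.55 -243.64    2.93] 191.2
both [ 558.86 -392.6     3.22] 160.0
top [ 559.24 -393.38    3.28] 53.3
scene [ 562.61 -386.69    3.04] 84.2
outline both [521.9 223.7] 1.823 441.5
outline top [521.5 223.4] 1.822 221.0
outline scene [522.4 224.2] 1.823 220.3
```

```bash
cat >> h.py <<'E'
def rel(wps):
    """world waypoints (x,y,z,yaw) -> dx,dy,dz,turn from the present pose"""
    s=monitor.read_state();x,y,z=s["eef_pos"];w=s["eef_rot"][2]
    print("now",np.round(s["eef_pos"],1),round(w,3),"F",np.round(s["wrist_force"],1),"gap",round(s["finger_gap"],1),"t",round(s["clock"],2))
    for a in wps:
        d=np.array(a[:2])-[x,y];X=np.array([np.cos(w),np.sin(w)]);Y=np.array([np.sin(w),-np.cos(w)])
        t=(w-a[3]+np.pi)%(2*np.pi)-np.pi
        print(np.round([d@X,d@Y,z-a[2],np.degrees(t)],1).tolist())
def grip(v,x,tilt=0,z=3,y=-32):
    """tool axis position for local point of an angle at v=(x,y,yaw)"""
    h=x*np.cos(tilt)-z*np.sin(tilt)
    return np.array(v[:2])+h*np.array([np.cos(v[2]),np.sin(v[2])])+y*np.array([-np.sin(v[2]),np.cos(v[2])])
E
python3 - <<'E'
from h import *
g=grip((519.2,-121.5,3.28),5,np.pi/6);print(g)
rel([(*g,224,3.28),(*g,150,3.28),(*g,90,3.28)])
E
```

```text
[511.98202978 -90.19647744]
now [130.1 534.4 224.4] 2.903 F [ 0.8  0.1 -0.1] gap 93.8 t 1.0
[-518.8, -516.5, 0.4, -21.6]
[-518.8, -516.5, 74.4, -21.6]
[-518.8, -516.5, 134.4, -21.6]
```

>>> {"op": "arm_command", "data": {
  "steps": [
    [0.66, -40, -40, 0, -5],
    [0.66, -80, -80, 0, -10],
    [0.66, -519, -517, 0, -21.6],
    [0.66, -519, -517, 0, -21.6],
    [0.66, -519, -517, 0, -21.6],
    [0.66, -519, -517, 0, -21.6],
    [0.66, -519, -517, 0, -21.6],
    [0.66, -519, -517, 0, -21.6],
    [0.66, -519, -517, 0, -21.6],
    [0.66, -519, -517, 0, -21.6],
    [0.66, -519, -517, 0, -21.6],
    [0.66, -519, -517, 0, -21.6],
    [0.66, -519, -517, 0, -21.6],
    [0.66, -519, -517, 0, -21.6],
    [0.66, -519, -517, 30, -21.6],
    [0.66, -519, -517, 60, -21.6],
    [0.66, -519, -517, 75, -21.6],
    [0.66, -519, -517, 75, -21.6]
  ],
  "force": 30
}}

```text
clock: 3.25
eef_pos: [511.8, -90.0, 149.4]
eef_rot: [3.141, -0.001, -3.002]
wrist_force: [-0.6, 0.1, 0.4]
finger_gap: 62.2
finger_force: 0.0
```

Run:
```python
from h import *
g=grip((519.2,-121.5,3.28),5,np.pi/6)
rel([(*g,90,3.28)])
p=imaging.camera("top");cv2.imwrite("pics/t1.png",cv2.resize(p["img"][120:320,200:460,::-1],(780,600),interpolation=cv2.INTER_CUBIC))
```

```text
now [511.8 -90.  149.4] -3.002 F [-0.6  0.1  0.4] gap 62.2 t 3.25
[-0.2, -0.2, 59.4, 0.0]
```

View pics/t1.png

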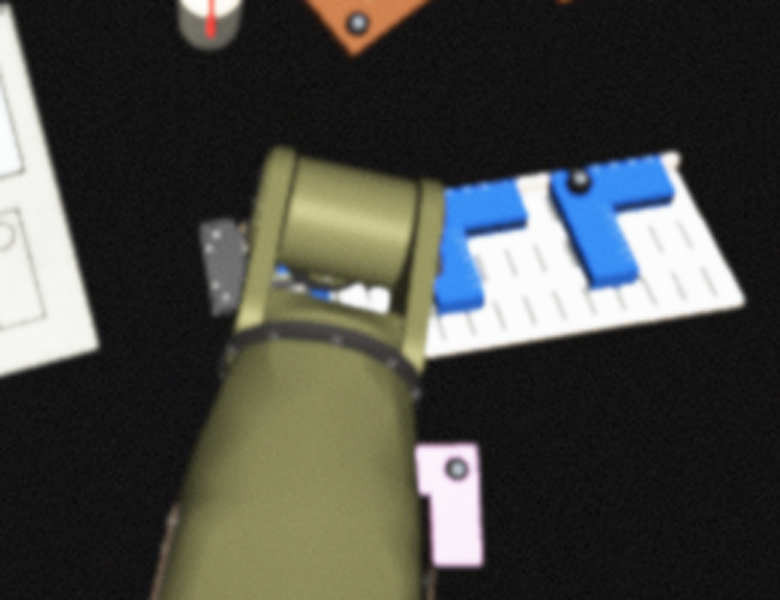

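The arm hides the first angle (around 330,290), and the other two sit undisturbed. I'll descend and grip.

>>> {"op": "arm_command", "data": {
  "steps": [
    [0.66, 0, 0, 30, 0],
    [0.66, 0, 0, 48, 0],
    [0.66, 0, 0, 56, 0],
    [0.66, 0, 0, 59.5, 0],
    [0.66, 0, 0, 59.5, 0]
  ],
  "force": 30
}}

```text
clock: 3.92
eef_pos: [512.4, -90.7, 90.6]
eef_rot: [-3.141, 0.001, -3.003]
wrist_force: [-0.1, 0.9, -0.7]
finger_gap: 62.0
finger_force: 0.0
```

>>> {"op": "arm_command", "data": {
  "steps": [
    [0.3, 0, 0, 0, 0],
    [0.3, 0, 0, 0, 0],
    [0.3, 0, 0, 0, 0],
    [0.3, 0, 0, 0, 0],
    [0.3, 0, 0, 0, 0]
  ],
  "force": 30
}}

```text
clock: 4.55
eef_pos: [512.2, -90.8, 90.3]
eef_rot: [-3.141, 0.0, -3.003]
wrist_force: [-1.4, -0.7, 5.7]
finger_gap: 41.8
finger_force: 30.0
```

>>> {"op": "arm_command", "data": {
  "steps": [
    [0.3, 0, 0, -10, 0],
    [0.3, 0, 0, -30, 0],
    [0.3, 0, 0, -60, 0],
    [0.3, 0, 0, -80, 0],
    [0.3, 0, 0, -80, 0]
  ],
  "force": 30
}}

```text
clock: 5.18
eef_pos: [512.5, -90.7, 171.2]
eef_rot: [-3.141, 0.002, -3.003]
wrist_force: [-0.2, -0.2, -2.8]
finger_gap: 41.5
finger_force: 30.0
```

Run:
```python
from h import *
rel([(430,45,170,3.28),(430,45,65,3.28)])
p=imaging.camera("scene");cv2.imwrite("pics/s1.png",cv2.resize(p["img"][70:270,130:390,::-1],(780,600),interpolation=cv2.INTER_CUBIC))
```

```text
now [512.5 -90.7 171.2] -3.003 F [-0.2 -0.2 -2.8] gap 41.5 t 5.17
[63.0, 145.8, 1.2, -0.0]
[63.0, 145.8, 106.2, -0.0]
```

View pics/s1.png

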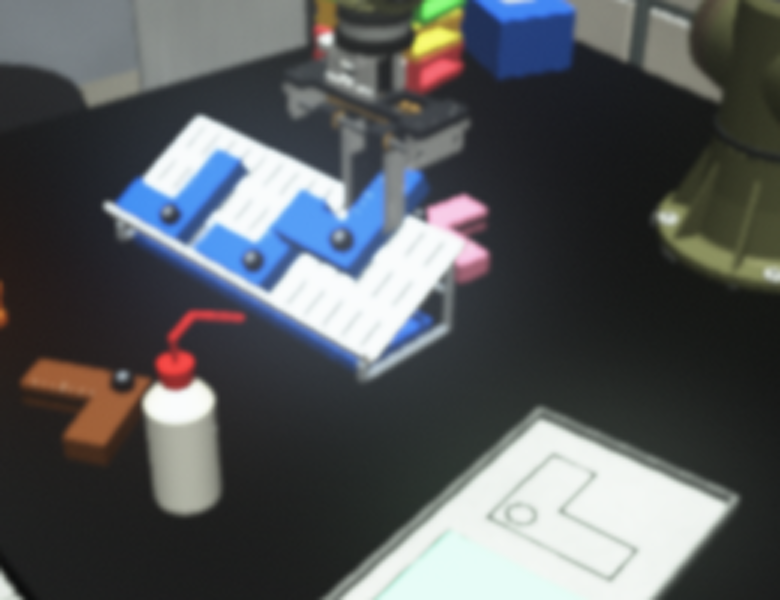

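The first angle is held at about 30° above the rack, knob at (343,238) in the crop, and the others haven't moved. Next I'll take it to the free bench.

>>> {"op": "arm_command", "data": {
  "steps": [
    [0.3, 5, 12, 0, 0],
    [0.3, 18, 42, 0, 0],
    [0.3, 35, 82, 0, 0],
    [0.3, 50, 116, 0, 0],
    [0.3, 60, 139, 0, 0],
    [0.3, 63, 146, 10, 0],
    [0.3, 63, 146, 30, 0],
    [0.3, 63, 146, 60, 0],
    [0.3, 63, 146, 90, 0],
    [0.3, 63, 146, 105, 0],
    [0.3, 63, 146, 109, 0],
    [0.3, 63, 146, 109, 0]
  ],
  "force": 30
}}

```text
clock: 6.72
eef_pos: [429.9, 45.2, 61.3]
eef_rot: [-3.141, 0.001, -3.003]
wrist_force: [-0.8, -0.3, -3.4]
finger_gap: 41.7
finger_force: 30.0
```

>>> {"op": "arm_command", "data": {
  "steps": [
    [0.3, 0, 0, 4, 0],
    [0.3, 1, 0, 7, 0],
    [0.3, 4, 0, 11, 0],
    [0.3, 7, 0, 15.5, 0],
    [0.3, 10, 0, 20.5, 0],
    [0.3, 12.5, 0, 25.5, 0],
    [0.3, 15, 0, 31, 0],
    [0.3, 16, 0, 36, 0],
    [0.3, 16, 0, 37, 0]
  ],
  "force": 30
}}

```text
clock: 7.85
eef_pos: [414.6, 43.1, 25.3]
eef_rot: [-3.141, 0.002, -3.003]
wrist_force: [-12.2, 0.7, 42.6]
finger_gap: 41.8
finger_force: 30.0
```

>>> {"op": "arm_command", "data": {
  "steps": [
    [0.66, 0, 0, -1, 0],
    [0.66, 0, 0, -1, 0],
    [0.66, 0, 0, -1, 0],
    [0.66, 0, 0, -15, 0],
    [0.66, 0, 0, -50, 0],
    [0.66, 0, 0, -105, 0],
    [0.66, -20, -60, -130, 0],
    [0.66, -30, -120, -130, 0],
    [0.66, -30, -160, -130, 0],
    [0.66, -30, -160, -130, 0]
  ],
  "force": 30
}}

```text
clock: 9.1
eef_pos: [465.5, -113.4, 154.6]
eef_rot: [-3.141, 0.0, -3.007]
wrist_force: [-0.4, 0.6, 0.0]
finger_gap: 62.1
finger_force: 0.0
```

```bash
cat > m.py <<'E'
from h import *
import sys
def meas(z,tilt,x0,sel=("top","scene"),r=130):
    """fit of one flat angle near x0, blue mask restricted round it"""
    ps=[imaging.camera(n) for n in sel];ms=[]
    for p in ps:
        m=blue(p);w=cv2.dilate(sil(p,PARTS,Rm(x0[2],tilt),np.array([x0[0],x0[1],z])),np.ones((25,25)));ms.append(m&w)
    for s in ([0,1],[0],[1]):
        v,e=fit([ps[i] for i in s],[ms[i] for i in s],z,tilt,x0);print(s,v.round(2),round(e,1))
    return ps
E
python3 - <<'E'
from m import *
g0=np.array([414.6,43.1]);yaw=3.28
x0=g0-(grip((0,0,yaw),5));print(x0)
ps=meas(12,0,[*x0,yaw])
p=ps[1];cv2.imwrite("pics/s2.png",cv2.resize(p["img"][70:270,130:390,::-1],(780,600),interpolation=cv2.INTER_CUBIC))
rel([])
E
```

```text
[423.96709267  12.09584585]
[0, 1] [417.07  10.66   3.32] 428.4
[0] [419.23  11.15   3.29] 393.2
[1] [415.84   9.73   3.33] 29.6
now [ 465.3 -111.1  154.4] -3.004 F [-0.1  0.2 -0.5] gap 62.1 t 9.2
```

View pics/s2.png

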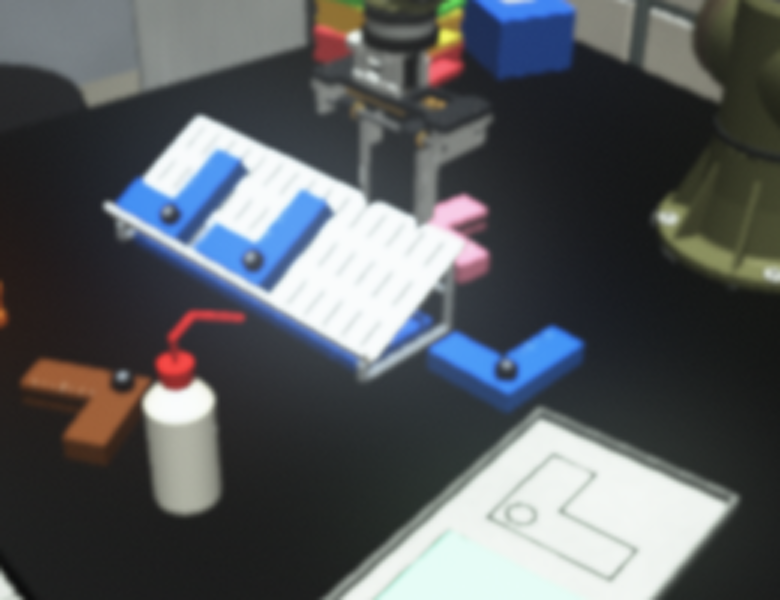

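The first angle lies flat on the bench, knob at (507,368) in the crop, and nothing else has moved. I'll regrip it level and carry it to the L.

Run:
```python
from h import *
g=grip((416.5,10.7,3.29),0);o=grip((521.9,223.7,1.823),0);print(g,o)
rel([(*g,120,3.29),(*g,24,3.29)])
```

```text
[411.76837844  42.34825046] [552.88767591 231.68523274]
now [ 465.3 -111.1  154.4] -3.004 F [-0.1  0.2 -0.5] gap 62.1 t 9.2
[32.0, 159.3, 34.4, -0.6]
[32.0, 159.3, 130.4, -0.6]
```

>>> {"op": "arm_command", "data": {
  "steps": [
    [0.66, 10, 40, 0, -0.6],
    [0.66, 32, 100, 0, -0.6],
    [0.66, 32, 145, 0, -0.6],
    [0.66, 32, 159, 20, -0.6],
    [0.66, 32, 159, 60, -0.6],
    [0.66, 32, 159, 100, -0.6],
    [0.66, 32, 159, 125, -0.6],
    [0.66, 32, 159, 130, -0.6],
    [0.3, 32, 159, 130, -0.6],
    [0.3, 32, 159, 130, -0.6],
    [0.3, 32, 159, 130, -0.6],
    [0.3, 32, 159, 130, -0.6],
    [0.3, 32, 159, 115, -0.6],
    [0.3, 32, 159, 80, -0.6],
    [0.3, 32, 159, 40, -0.6],
    [0.3, 32, 159, 30, -0.6],
    [0.3, 32, 159, 30, -0.6]
  ],
  "force": 40
}}

```text
clock: 11.32
eef_pos: [411.8, 41.7, 123.7]
eef_rot: [-3.142, 0.0, -2.993]
wrist_force: [-0.2, -0.4, -2.9]
finger_gap: 41.5
finger_force: 40.0
```

Run:
```python
from h import *
o=grip((521.9,223.7,1.823),0)
rel([(*o,124,1.823),(*o,29,1.823)])
```

```text
now [411.8  41.7 123.7] -2.993 F [-0.2 -0.4 -2.9] gap 41.5 t 11.32
[-167.7, 167.0, -0.3, 84.1]
[-167.7, 167.0, 94.7, 84.1]
```

>>> {"op": "arm_command", "data": {
  "steps": [
    [0.3, -10, 10, 0, 6],
    [0.3, -30, 30, 0, 16],
    [0.3, -50, 50, 0, 26],
    [0.3, -75, 75, 0, 36],
    [0.3, -100, 100, 0, 46],
    [0.3, -125, 125, 0, 56],
    [0.3, -145, 145, 0, 66],
    [0.3, -160, 159, 0, 76],
    [0.3, -168, 167, 0, 84],
    [0.3, -168, 167, 10, 84],
    [0.3, -168, 167, 40, 84],
    [0.3, -168, 167, 70, 84],
    [0.3, -168, 167, 80, 84],
    [0.3, -168, 167, 84, 84],
    [0.3, -168, 167, 84, 84]
  ],
  "force": 40
}}

```text
clock: 13.2
eef_pos: [553.5, 231.8, 40.4]
eef_rot: [3.141, -0.0, 1.825]
wrist_force: [0.2, -0.4, -1.7]
finger_gap: 41.7
finger_force: 40.0
```

Run:
```python
from m import *
o=grip((521.9,223.7,1.823),0)
ps=meas(5+12+11,0,[521.9,223.7,1.823])
rel([(*o,29,1.823)])
p=ps[1];cv2.imwrite("pics/s3.png",cv2.resize(p["img"][170:320,220:415,::-1],(780,600),interpolation=cv2.INTER_CUBIC))
```

```text
[0, 1] [520.59 219.64   1.82] 760.4
[0] [540.95 202.74   1.29] 425.1
[1] [520.9  218.29   1.85] 312.2
now [553.7 231.9  40.8] 1.825 F [-0.4 -0.4 -2.5] gap 41.5 t 13.3
[-0.0, -0.8, 11.8, 0.1]
```

View pics/s3.png

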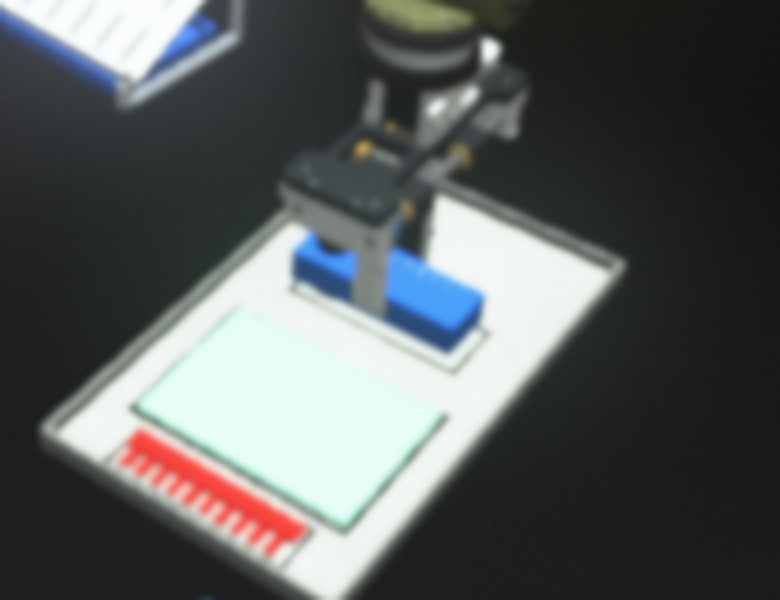

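Hovering 11 mm above the liner, the angle's end corner (452,352) falls about on the drawn corner (457,372) once the height is allowed for. I'll set it down and release.

>>> {"op": "arm_command", "data": {
  "steps": [
    [0.3, 0, 0, 5, 0],
    [0.3, 0, 0, 9, 0],
    [0.3, 0, 0, 11.5, 0],
    [0.3, 0, 0, 12, 0],
    [0.5, 0, 0, 12, 0],
    [0.6, 0, 0, 12, 0],
    [0.62, 0, 0, 12, 0],
    [0.62, 0, 0, 0, 0],
    [0.62, 0, 0, -40, 0],
    [0.62, 0, 0, -100, 0],
    [0.62, 0, 0, -140, 0]
  ],
  "force": 40
}}

```text
clock: 14.68
eef_pos: [553.6, 231.9, 183.7]
eef_rot: [3.138, -0.0, 1.824]
wrist_force: [0.7, -0.9, -1.6]
finger_gap: 58.3
finger_force: 0.0
```

Run:
```python
from h import *
g=grip((538.6,-254.8,3.28),5,np.pi/6);print(g)
rel([(*g,190,3.28-np.pi),(*g,90,3.28-np.pi)])
```

```text
[ 531.38202978 -223.49647744]
now [553.6 231.9 183.7] 1.824 F [ 0.7 -0.9 -1.6] gap 58.3 t 14.68
[-435.3, -135.7, -6.3, 96.6]
[-435.3, -135.7, 93.7, 96.6]
```

>>> {"op": "arm_command", "data": {
  "steps": [
    [0.66, -15, -5, -6, 5],
    [0.66, -50, -16, -6, 14],
    [0.66, -95, -30, -6, 24],
    [0.66, -140, -44, -6, 34],
    [0.66, -185, -58, -6, 44],
    [0.66, -230, -72, -6, 54],
    [0.66, -275, -86, -6, 64],
    [0.66, -320, -100, -6, 74],
    [0.66, -365, -114, -6, 84],
    [0.66, -405, -126, -6, 94],
    [0.66, -427, -133, -6, 96.6],
    [0.66, -435, -136, -6, 96.6],
    [0.66, -435, -136, 20, 96.6],
    [0.66, -435, -136, 35, 96.6],
    [0.66, -435, -136, 35, 96.6]
  ],
  "force": 30
}}

```text
clock: 16.55
eef_pos: [530.4, -222.7, 144.3]
eef_rot: [-3.141, 0.001, 0.139]
wrist_force: [-0.2, -0.6, -0.4]
finger_gap: 62.0
finger_force: 0.0
```

Run:
```python
from m import *
g=grip((538.6,-254.8,3.28),5,np.pi/6)
ps=meas(17,0,[521.9,223.7,1.823])
rel([(*g,90,3.28-np.pi)])
```

```text
[0, 1] [522.34 220.7    1.82] 350.6
[0] [521.55 221.58   1.83] 285.3
[1] [523.16 219.14   1.82] 61.5
now [ 531.  -223.2  145.7] 0.139 F [-0.3  0.7  0.9] gap 62.0 t 16.65
[0.3, 0.4, 55.7, 0.0]
```

Angle 1 lies within 3 mm of the outline. Now the second.

>>> {"op": "arm_command", "data": {
  "steps": [
    [0.66, 0, 0, 28, 0],
    [0.66, 0, 0, 45, 0],
    [0.66, 0, 0, 53, 0],
    [0.66, 0, 0, 55.7, 0],
    [0.66, 0, 0, 55.7, 0],
    [0.3, 0, 0, 55.7, 0],
    [0.3, 0, 0, 55.7, 0],
    [0.3, 0, 0, 55.7, 0],
    [0.3, 0, 0, 55.7, 0],
    [0.3, 0, 0, 46, 0],
    [0.3, 0, 0, 26, 0],
    [0.3, 0, 0, -4, 0],
    [0.3, 0, 0, -24, 0],
    [0.3, 0, 0, -24, 0]
  ],
  "force": 30
}}

```text
clock: 18.4
eef_pos: [531.1, -223.7, 170.4]
eef_rot: [3.14, -0.002, 0.138]
wrist_force: [0.3, 0.0, -3.4]
finger_gap: 41.4
finger_force: 30.0
```

Run:
```python
from h import *
rel([(430,45,170,.138),(430,45,62,.138)])
```

```text
now [ 531.1 -223.7  170.4] 0.138 F [ 0.3  0.  -3.4] gap 41.4 t 18.4
[-63.1, -280.0, 0.4, 0.0]
[-63.1, -280.0, 108.4, 0.0]
```

>>> {"op": "arm_command", "data": {
  "steps": [
    [0.3, -4, -15, -5, 0],
    [0.3, -12, -50, -10, 0],
    [0.3, -22, -95, -10, 0],
    [0.3, -32, -140, -10, 0],
    [0.3, -42, -185, -10, 0],
    [0.3, -52, -230, -10, 0],
    [0.3, -59, -262, -5, 0],
    [0.3, -63, -278, 0, 0],
    [0.3, -63, -280, 20, 0],
    [0.3, -63, -280, 50, 0],
    [0.3, -63, -280, 85, 0],
    [0.3, -63, -280, 104, 0],
    [0.3, -63, -280, 108, 0],
    [0.3, -63, -280, 108, 0]
  ],
  "force": 30
}}

```text
clock: 20.15
eef_pos: [429.8, 45.2, 61.2]
eef_rot: [3.142, 0.0, 0.138]
wrist_force: [0.6, -0.2, -2.3]
finger_gap: 41.7
finger_force: 30.0
```

>>> {"op": "arm_command", "data": {
  "steps": [
    [0.3, 0, 0, 4, 0],
    [0.3, -1, 0, 7, 0],
    [0.3, -4, 0, 11, 0],
    [0.3, -7, 0, 15.5, 0],
    [0.3, -10, 0, 20.5, 0],
    [0.3, -12.5, 0, 25.5, 0],
    [0.3, -15, 0, 31, 0],
    [0.3, -16, 0, 36, 0],
    [0.3, -16, 0, 37, 0],
    [0.66, -16, 0, 36, 0],
    [0.66, -16, 0, 36, 0],
    [0.66, -16, 0, 36, 0],
    [0.66, -16, 0, 20, 0],
    [0.66, -16, 0, -20, 0],
    [0.66, -16, 0, -75, 0],
    [0.66, 4, 60, -95, 0],
    [0.66, 14, 120, -95, 0],
    [0.66, 14, 160, -95, 0],
    [0.66, 14, 160, -95, 0]
  ],
  "force": 30
}}

```text
clock: 22.52
eef_pos: [465.6, -113.4, 155.5]
eef_rot: [-3.141, 0.001, 0.135]
wrist_force: [-0.7, 0.1, -0.8]
finger_gap: 62.0
finger_force: 0.0
```

Run:
```python
from m import *
meas(12,0,[416.5,10.7,3.29])
g=grip((416.5,10.7,3.29),0)
rel([(*g,120,3.28-np.pi),(*g,24,3.28-np.pi)])
```

```text
[0, 1] [417.01  10.89   3.32] 428.6
[0] [419.5   11.02   3.29] 394.7
[1] [416.6   10.18   3.35] 28.5
now [ 465.3 -111.1  155.6] 0.137 F [0.6 0.5 0.8] gap 62.5 t 22.62
[-32.0, -159.3, 35.6, -0.1]
[-32.0, -159.3, 131.6, -0.1]
```

>>> {"op": "arm_command", "data": {
  "steps": [
    [0.66, -10, -40, 0, 0],
    [0.66, -29, -100, 0, 0],
    [0.66, -29, -145, 0, 0],
    [0.66, -29, -159, 20, 0],
    [0.66, -29, -159, 60, 0],
    [0.66, -29, -159, 100, 0],
    [0.66, -29, -159, 126, 0],
    [0.66, -29, -159, 131, 0],
    [0.3, -29, -159, 131, 0],
    [0.3, -29, -159, 131, 0],
    [0.3, -29, -159, 131, 0],
    [0.3, -29, -159, 131, 0],
    [0.3, -29, -159, 116, 0],
    [0.3, -29, -159, 80, 0],
    [0.3, -29, -159, 35, 0],
    [0.3, -29, -159, 15, 0],
    [0.3, -29, -159, 15, 0]
  ],
  "force": 40
}}

```text
clock: 24.75
eef_pos: [415.5, 42.2, 142.1]
eef_rot: [3.141, -0.003, 0.138]
wrist_force: [0.8, -0.3, -2.9]
finger_gap: 41.6
finger_force: 40.0
```

Run:
```python
from h import *
o=grip((522,221.5,1.823+np.pi),0);print(o)
rel([(*o,140,1.823),(*o,63,1.823),(*o,53,1.823)])
```

```text
[491.01232409 213.51476726]
now [415.5  42.2 142.1] 0.138 F [ 0.8 -0.3 -2.9] gap 41.6 t 24.75
[98.4, -159.3, 2.1, -96.5]
[98.4, -159.3, 79.1, -96.5]
[98.4, -159.3, 89.1, -96.5]
```

>>> {"op": "arm_command", "data": {
  "steps": [
    [0.3, 6, -10, 0, -6],
    [0.3, 18, -30, 0, -16],
    [0.3, 30, -50, 0, -26],
    [0.3, 42, -70, 0, -36],
    [0.3, 54, -90, 0, -46],
    [0.3, 66, -110, 0, -56],
    [0.3, 78, -127, 0, -66],
    [0.3, 88, -143, 0, -76],
    [0.3, 95, -154, 0, -86],
    [0.3, 98, -159, 5, -96.5],
    [0.3, 98.4, -159, 20, -96.5],
    [0.3, 98.4, -159, 45, -96.5],
    [0.3, 98.4, -159, 70, -96.5],
    [0.3, 98.4, -159, 79, -96.5],
    [0.3, 98.4, -159, 79, -96.5]
  ],
  "force": 40
}}

```text
clock: 26.62
eef_pos: [490.2, 212.9, 61.3]
eef_rot: [-3.14, 0.0, 1.82]
wrist_force: [-0.2, -0.6, -2.4]
finger_gap: 41.7
finger_force: 40.0
```

Run:
```python
from m import *
o=grip((522,221.5,1.823+np.pi),0)
rel([(*o,53,1.823)])
p=imaging.camera("scene")
cv2.imwrite("pics/s4.png",cv2.resize(p["img"][170:320,220:415,::-1],(780,600),interpolation=cv2.INTER_CUBIC))
```

```text
now [490.2 212.9  61.3] 1.82 F [-0.2 -0.6 -2.4] gap 41.7 t 26.62
[0.4, 0.9, 8.3, -0.2]
```

View pics/s4.png

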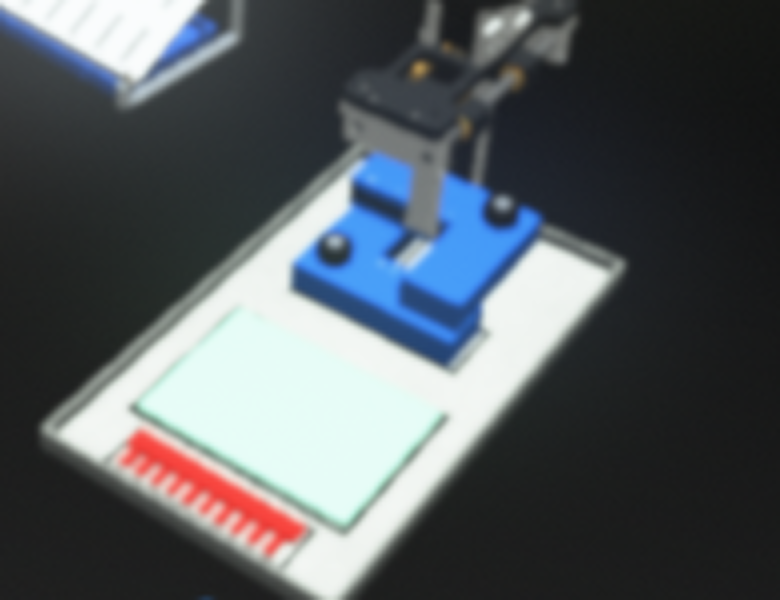

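Run:
```python
from h import *
p=imaging.camera("scene")
im=cv2.resize(p["img"][200:280,285:391,::-1],None,fx=7,fy=7,interpolation=cv2.INTER_CUBIC)
def draw(v,z,col):
    L=np.array([[-60,-53],[60,-53],[60,-11],[-18,-11],[-18,53],[-60,53]],float)
    for zz in(-12,12):
        W=np.c_[L,np.full(6,zz)]@Rm(v[2],0).T+[v[0],v[1],z]
        q=((proj(p,W)+.5-[285,200])*7-.5).astype(int);cv2.polylines(im,[q],True,col,1)
draw((522.3,220.7,1.822),17,(0,255,255))
draw((522-.8,221.5-.6,1.82+np.pi),41+8.3,(0,0,255))
cv2.imwrite("pics/s5.png",im)
```

```text
(no output)
```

View pics/s5.png

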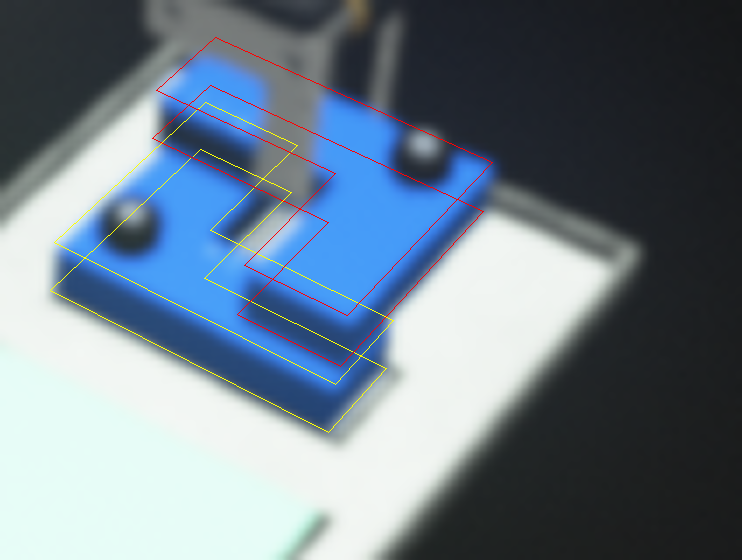

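The overlays match the picture: lowering the red one by 8 mm brings its near corner (342,366) onto the top corner (335,383) of the piece below. I'll set it down.

>>> {"op": "arm_command", "data": {
  "steps": [
    [0.3, 0, 0.8, 4, 0],
    [0.3, 0, 0.8, 7, 0],
    [0.3, 0, 0.8, 8, 0],
    [0.3, 0, 0.8, 8.5, 0],
    [0.5, 0, 0.8, 8.5, 0],
    [0.6, 0, 0.8, 8.5, 0],
    [0.6, 0, 0.8, 8.5, 0],
    [0.6, 0, 0.8, -5, 0],
    [0.6, 0, 0.8, -45, 0],
    [0.6, 0, 0.8, -100, 0],
    [0.6, 0, 0.8, -125, 0],
    [0.6, 0, 0.8, -125, 0]
  ],
  "force": 40
}}

```text
clock: 28.22
eef_pos: [492.0, 213.7, 189.3]
eef_rot: [3.137, -0.0, 1.822]
wrist_force: [0.2, 0.6, -0.9]
finger_gap: 56.4
finger_force: 0.0
```

Run:
```python
from h import *
g=grip((559.1,-393.1,3.28),5,np.pi/6);print(g)
rel([(*g,185,3.28),(*g,90,3.28)])
```

```text
[ 551.88202978 -361.79647744]
now [492.  213.7 189.3] 1.822 F [ 0.2  0.6 -0.9] gap 56.4 t 28.23
[-572.3, -85.3, 4.3, -83.5]
[-572.3, -85.3, 99.3, -83.5]
```

>>> {"op": "arm_command", "data": {
  "steps": [
    [0.66, -15, -2, 0, -5],
    [0.66, -50, -7, 0, -14],
    [0.66, -95, -14, 0, -24],
    [0.66, -150, -22, 0, -34],
    [0.66, -205, -30, 0, -44],
    [0.66, -260, -39, 0, -54],
    [0.66, -315, -47, 0, -64],
    [0.66, -370, -55, 0, -74],
    [0.66, -425, -63, 0, -83.5],
    [0.66, -480, -71, 0, -83.5],
    [0.66, -530, -79, 0, -83.5],
    [0.66, -560, -84, 0, -83.5],
    [0.66, -572.3, -85.3, 0, -83.5],
    [0.66, -572.3, -85.3, 20, -83.5],
    [0.66, -572.3, -85.3, 40, -83.5],
    [0.66, -572.3, -85.3, 40, -83.5]
  ],
  "force": 30
}}

```text
clock: 30.22
eef_pos: [550.8, -360.8, 145.0]
eef_rot: [3.139, -0.003, -3.003]
wrist_force: [-0.1, -0.0, 0.0]
finger_gap: 62.0
finger_force: 0.0
```

Run:
```python
from m import *
g=grip((559.1,-393.1,3.28),5,np.pi/6)
meas(41,0,[522,221.5,1.823+np.pi])
rel([(*g,90,3.28)])
```

```text
[0, 1] [520.62 220.07   4.93] 558.4
[0] [520.12 218.34   4.88] 310.3
[1] [526.01 224.15   4.95] 228.8
now [ 551.5 -361.6  147.4] -3.003 F [ 0.9  0.2 -0.5] gap 62.0 t 30.32
[-0.3, -0.3, 57.4, 0.0]
```

>>> {"op": "arm_command", "data": {
  "steps": [
    [0.66, 0, 0, 28, 0],
    [0.66, 0, 0, 46, 0],
    [0.66, 0, 0, 54, 0],
    [0.66, 0, 0, 57.4, 0],
    [0.66, 0, 0, 57.4, 0],
    [0.3, 0, 0, 57.4, 0],
    [0.3, 0, 0, 57.4, 0],
    [0.3, 0, 0, 57.4, 0],
    [0.3, 0, 0, 57.4, 0],
    [0.3, 0, 0, 47, 0],
    [0.3, 0, 0, 27, 0],
    [0.3, 0, 0, -3, 0],
    [0.3, 0, 0, -33, 0],
    [0.3, 0, 0, -33, 0]
  ],
  "force": 30
}}

```text
clock: 32.08
eef_pos: [552.0, -362.8, 183.3]
eef_rot: [-3.138, 0.004, -3.003]
wrist_force: [0.2, 0.1, -1.9]
finger_gap: 41.5
finger_force: 30.0
```

Run:
```python
from h import *
rel([(430,45,180,3.28),(430,45,62,3.28)])
```

```text
now [ 552.  -362.8  183.3] -3.003 F [ 0.2  0.1 -1.9] gap 41.5 t 32.08
[64.6, 420.7, 3.3, -0.0]
[64.6, 420.7, 121.3, -0.0]
```

>>> {"op": "arm_command", "data": {
  "steps": [
    [0.3, 2, 15, 0, 0],
    [0.3, 8, 50, 0, 0],
    [0.3, 15, 100, 0, 0],
    [0.3, 23, 150, 0, 0],
    [0.3, 31, 200, 0, 0],
    [0.3, 38, 250, 0, 0],
    [0.3, 46, 300, 0, 0],
    [0.3, 54, 350, 0, 0],
    [0.3, 60, 390, 0, 0],
    [0.3, 64, 413, 0, 0],
    [0.3, 64.6, 420.7, 15, 0],
    [0.3, 64.6, 420.7, 45, 0],
    [0.3, 64.6, 420.7, 80, 0],
    [0.3, 64.6, 420.7, 110, 0],
    [0.3, 64.6, 420.7, 119, 0],
    [0.3, 64.6, 420.7, 119, 0],
    [0.3, 64.6, 420.7, 119, 0]
  ],
  "force": 30
}}

```text
clock: 34.2
eef_pos: [429.8, 45.6, 61.7]
eef_rot: [-3.141, 0.001, -3.004]
wrist_force: [-0.6, -0.3, -2.3]
finger_gap: 41.9
finger_force: 30.0
```

>>> {"op": "arm_command", "data": {
  "steps": [
    [0.3, 0, 0, 4, 0],
    [0.3, 1, 0, 7, 0],
    [0.3, 4, 0, 11, 0],
    [0.3, 7, 0, 15.5, 0],
    [0.3, 10, 0, 20.5, 0],
    [0.3, 12.5, 0, 25.5, 0],
    [0.3, 15, 0, 31, 0],
    [0.3, 16, 0, 36, 0],
    [0.3, 16, 0, 37, 0],
    [0.66, 16, 0, 36, 0],
    [0.66, 16, 0, 36, 0],
    [0.66, 16, 0, 36, 0],
    [0.66, 16, 0, 20, 0],
    [0.66, 16, 0, -20, 0],
    [0.66, 16, 0, -75, 0],
    [0.66, -4, -60, -95, 0],
    [0.66, -14, -120, -95, 0],
    [0.66, -14, -160, -95, 0],
    [0.66, -14, -160, -95, 0]
  ],
  "force": 30
}}

```text
clock: 36.58
eef_pos: [465.1, -112.9, 155.5]
eef_rot: [3.141, -0.001, -3.007]
wrist_force: [-0.4, -0.3, -1.5]
finger_gap: 62.1
finger_force: 0.0
```

Run:
```python
from m import *
meas(12,0,[419,11,3.29])
g=grip((419.3,11,3.29),0)
rel([(*g,120,3.285),(*g,24,3.285)])
p=imaging.camera("scene")
cv2.imwrite("pics/s6.png",cv2.resize(p["img"][150:300,220:415,::-1],(780,600),interpolation=cv2.INTER_CUBIC))
```

```text
[0, 1] [417.29  11.06   3.33] 420.8
[0] [419.49  11.2    3.29] 387.4
[1] [416.31  10.83   3.33] 29.5
now [ 464.9 -110.6  155.6] -3.004 F [-0.7 -1.  -0.6] gap 62.0 t 36.67
[28.9, 158.7, 35.6, -0.3]
[28.9, 158.7, 131.6, -0.3]
```

View pics/s6.png

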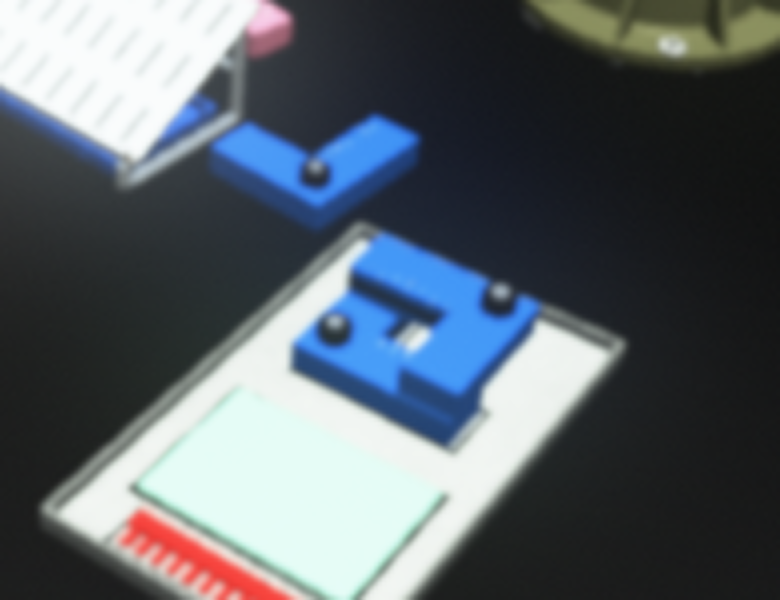

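Run:
```python
from h import *
def knobs(p,cands):
    g=cv2.cvtColor(p["img"],cv2.COLOR_RGB2GRAY).astype(np.float32);b=p["img"][...,2].astype(np.float32)
    for n,v,zb in cands:
        K=np.array([v[0],v[1],zb+12])+Rm(v[2],0)@[-40,-33,0]
        # best shift of knob silhouette over darkest blue channel
        best=None
        for dx in np.arange(-12,12.1,1):
            for dy in np.arange(-12,12.1,1):
                m=sil(p,[KN],Rm(v[2],0),np.array([v[0]+dx,v[1]+dy,zb+12.]))/255.
                ring=cv2.dilate(m,np.ones((3,3)))-m
                s=(b*m).sum()/m.sum()-(b*ring).sum()/ring.sum()
                if best is None or s<best[0]:best=(s,dx,dy)
        print(n,"knob exp",K.round(1),"shift",best)
for c in("top","scene"):
    p=imaging.camera(c);print(c)
    knobs(p,[("1",(522.3,220.7,1.822),5),("2",(522,221.5,1.822+np.pi),29),("bench",(419.3,11,3.29),0)])
```

```text
top
1 knob exp [564.2 190.2  17. ] shift (np.float64(-72.75828131340421), np.float64(0.0), np.float64(0.0))
2 knob exp [480.1 252.   41. ] shift (np.float64(-74.66288809037101), np.float64(0.0), np.float64(0.0))
bench knob exp [454.   49.6  12. ] shift (np.float64(-64.81202301493823), np.float64(0.0), np.float64(1.0))
scene
1 knob exp [564.2 190.2  17. ] shift (np.float64(-86.11434221446211), np.float64(1.0), np.float64(1.0))
2 knob exp [480.1 252.   41. ] shift (np.float64(-55.19305343125123), np.float64(0.0), np.float64(1.0))
bench knob exp [454.   49.6  12. ] shift (np.float64(-72.35628891332837), np.float64(2.0), np.float64(2.0))
```

The picture shows the pile of two sitting flat and the third angle level on the bench. The knob fits agree with the expected positions to 1–2 mm in both cameras.

>>> {"op": "arm_command", "data": {
  "steps": [
    [0.66, 10, 40, 0, 0],
    [0.66, 29, 100, 0, 0],
    [0.66, 29, 145, 0, 0],
    [0.66, 29, 159, 20, 0],
    [0.66, 29, 159, 60, 0],
    [0.66, 29, 159, 100, 0],
    [0.66, 29, 159, 126, 0],
    [0.66, 29, 159, 131, 0],
    [0.3, 29, 159, 131, 0],
    [0.3, 29, 159, 131, 0],
    [0.3, 29, 159, 131, 0],
    [0.3, 29, 159, 131, 0],
    [0.3, 29, 159, 116, 0],
    [0.3, 29, 159, 80, 0],
    [0.3, 29, 159, 35, 0],
    [0.3, 29, 159, 0, 0],
    [0.3, 29, 159, 0, 0],
    [0.3, 29, 159, 0, 0]
  ],
  "force": 40
}}

```text
clock: 39.08
eef_pos: [414.0, 42.6, 155.0]
eef_rot: [3.141, -0.001, -3.003]
wrist_force: [-1.8, -0.2, -2.7]
finger_gap: 41.7
finger_force: 40.0
```

Run:
```python
from h import *
o=grip((522,221.5,1.823),0)
rel([(*o,155,1.823),(*o,85,1.823)])
```

```text
now [414.   42.6 155. ] -3.003 F [-1.8 -0.2 -2.7] gap 41.7 t 39.08
[-163.4, 165.9, 0.0, 83.5]
[-163.4, 165.9, 70.0, 83.5]
```

>>> {"op": "arm_command", "data": {
  "steps": [
    [0.3, -10, 10, 0, 6],
    [0.3, -30, 30, 0, 16],
    [0.3, -50, 50, 0, 26],
    [0.3, -75, 75, 0, 36],
    [0.3, -100, 100, 0, 46],
    [0.3, -125, 125, 0, 56],
    [0.3, -143, 145, 0, 66],
    [0.3, -156, 158, 0, 76],
    [0.3, -163, 165.5, 0, 83.5],
    [0.3, -163.4, 166, 10, 83.5],
    [0.3, -163.4, 166, 35, 83.5],
    [0.3, -163.4, 166, 58, 83.5],
    [0.3, -163.4, 166, 68, 83.5],
    [0.3, -163.4, 166, 68, 83.5],
    [0.3, -163.4, 166, 68, 83.5]
  ],
  "force": 40
}}

```text
clock: 40.95
eef_pos: [553.8, 229.6, 88.7]
eef_rot: [3.141, -0.0, 1.823]
wrist_force: [0.0, 0.2, -1.6]
finger_gap: 41.6
finger_force: 40.0
```

Run:
```python
from h import *
o=grip((522,221.5,1.823),0)
rel([(*o,77,1.823)])
```

```text
now [553.8 229.6  88.7] 1.823 F [ 0.   0.2 -1.6] gap 41.6 t 40.95
[0.1, -0.8, 11.7, 0.0]
```

>>> {"op": "arm_command", "data": {
  "steps": [
    [0.3, 0, -0.8, 5, 0],
    [0.3, 0, -0.8, 8, 0],
    [0.3, 0, -0.8, 10, 0],
    [0.3, 0, -0.8, 11, 0],
    [0.3, 0, -0.8, 11.5, 0],
    [0.3, 0, -0.8, 11.5, 0]
  ],
  "force": 40
}}

```text
clock: 41.7
eef_pos: [552.8, 229.4, 78.9]
eef_rot: [3.141, 0.0, 1.823]
wrist_force: [-11.1, -4.9, 24.2]
finger_gap: 41.6
finger_force: 40.0
```

>>> {"op": "arm_command", "data": {
  "steps": [
    [0.3, 0, 0, -0.8, 0],
    [0.3, 0, 0, -0.8, 0],
    [0.5, 0, 0, -0.8, 0],
    [0.6, 0, 0, -0.8, 0],
    [0.6, 0, 0, -0.8, 0],
    [0.6, 0, 0, -14, 0],
    [0.6, 0, 0, -50, 0],
    [0.6, 0, 0, -90, 0],
    [0.6, -60, 0, -90, 0],
    [0.6, -120, 0, -90, 0],
    [0.6, -180, 0, -90, 0],
    [0.6, -240, 0, -90, 0],
    [0.6, -280, 0, -90, 0],
    [0.6, -280, 0, -90, 0]
  ]
}}

```text
clock: 43.45
eef_pos: [622.8, -44.4, 167.1]
eef_rot: [3.141, 0.0, 1.819]
wrist_force: [-0.2, 0.4, 0.3]
finger_gap: 56.1
finger_force: 0.0
```

Run:
```python
from h import *
rel([])
for c in("top","scene"):
    p=imaging.camera(c);b=p["img"][...,2].astype(np.float32)
    for n,v,zb in[("1",(522.3,220.7,1.822),5),("2",(522,221.5,1.822+np.pi),29),("3",(522,221.5,1.822),53)]:
        best=(9e9,)
        for dx in np.arange(-12,12.1,1):
            for dy in np.arange(-12,12.1,1):
                m=sil(p,[KN],Rm(v[2],0),np.array([v[0]+dx,v[1]+dy,zb+12.]))/255.
                ring=cv2.dilate(m,np.ones((3,3)))-m
                best=min(best,(round(float((b*m).sum()/m.sum()-(b*ring).sum()/ring.sum()),1),dx,dy))
        print(c,n,*best)
cv2.imwrite("pics/s7.png",cv2.resize(p["img"][150:300,220:415,::-1],(780,600),interpolation=cv2.INTER_CUBIC))
```

```text
now [622.8 -44.4 167.1] 1.819 F [-0.2  0.4  0.3] gap 56.1 t 43.45
top 1 -77.6 7.0 8.0
top 2 -76.3 0.0 0.0
top 3 -75.4 -1.0 -1.0
scene 1 -69.3 -1.0 -1.0
scene 2 -53.8 0.0 1.0
scene 3 -75.2 2.0 2.0
```

View pics/s7.png

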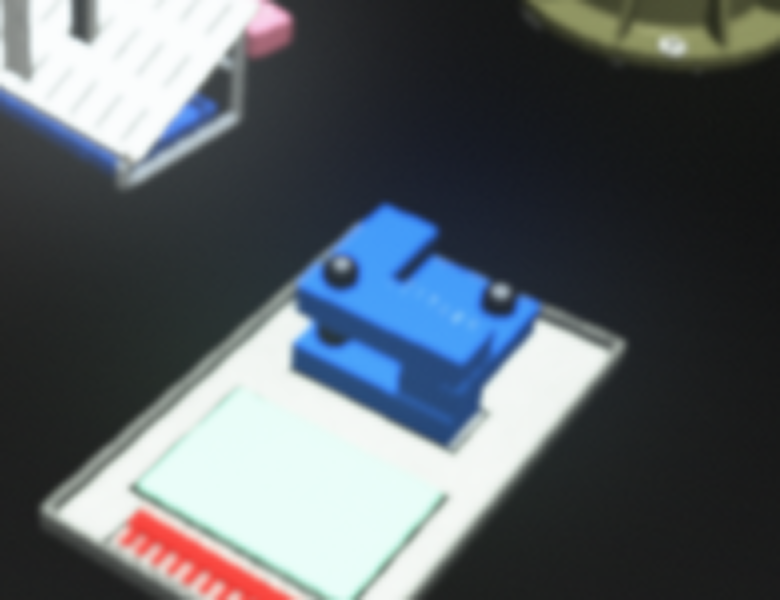

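The pile stands level: the top knob at (341,270) is on the circle side and the middle knob at (500,297) is in the open corner. The plate and comb haven't moved.

```bash
python3 -c "
from cell import job;print(job.sign_off())"
```

```text
the job is handed in; nothing more can be done
None
```

The three blue angles are stacked level on the drawn L, knobs up and turned alternately, about 3 mm off centre by camera (12 mm allowed); the job was handed in at about 43 s of the 64 s, but no verdict came back.

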